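Stow the spare grease cap rim-down in its plywood pocket

TASK

Put the spare trailer-hub grease cap away in the empty round pocket of its plywood block, flanged rim down and closed face up, sitting flat on the pocket's floor. Take the cap that already stands rim-down on the table, and set it down gently rather than dropping it. Leave the same-shaped cap that lies mouth up, and the bearing ring in the other block, where they are.

Things in the scene. Friction and masses are not known exactly. Their poses are not given: they have to be found in the camera images.
- cap: The cap to stow: a plain steel cup standing mouth down on the table, 45 mm tall, rigid, 0.08 to 0.17 kg. Its body is a straight cylinder of 46 mm diameter closed by a flat face at the top; round the mouth at the bottom runs a flange (the rim) of 60 mm diameter and 5 mm thick. Grip it across the 46 mm body, above the flange. Origin: centre of the underside (the mouth plane of the rim); z points up, to the closed face.
- pocket (a point): The empty pocket: centre of its flat floor. It is a round blind hole 84 mm across and 10 mm deep in a plywood block 110 x 110 x 18 mm that is fixed to the table; the floor is 8 mm above the table and the block's top 18 mm. z points up, x and y along the block's edges. A second, identical block stands elsewhere, but its pocket holds a bearing ring.
- cap_on_its_back: Not to be used: a cap of the same steel, shape and size lying the other way up, closed face on the table, open mouth and 60 mm flange on top at 45 mm. Origin: centre of its underside (the closed face); z points up.
- bearing_race: Not to be disturbed: a dark steel bearing ring, 62 mm outer and 40 mm inner diameter, 20 mm tall, lying flat in the pocket of the other block. Origin: centre of its underside; z points up.
Things that resemble listed ones, but are neither listed nor needed, are in the scene too. Leave any blue look-alike of the cap alone.

How it is judged:
At the end, for the whole second after the job is handed in: The cap stands rim-down in the empty pocket: centre of its rim within 18 mm sideways of the pocket's centre and within 4 mm of its floor in height, closed face up and level within 0.12 rad (7 degrees), at rest and released; the other cap and the bearing ring are within 30 mm of where they were (horizontal distance between cap and pocket below 0.018 m and z of cap in the frame of pocket between -0.004 and 0.004 m and angle between cap's own z axis and vertical below 0.12 rad and linear speed of cap below 0.02 m/s and distance of each of cap_on_its_back, bearing_race from where it was at the start of the episode below 0.03 m); the robot touches nothing.
It fails at once if the cap is dropped or slammed into the pocket (faster than 0.6 m/s within 40 mm of its floor) (horizontal distance between cap and pocket below 0.05 m and z of cap in the frame of pocket below 0.04 m and linear speed of cap above 0.6 m/s).
It fails at once if the cap lying mouth up is moved by more than 30 mm (distance of cap_on_its_back from where it was at the start of the episode above 0.03 m).
It fails at once if the bearing ring is moved by more than 30 mm (distance of bearing_race from where it was at the start of the episode above 0.03 m).
It also fails if it takes over 34 s, if anything falls off the work surface, if the arm or the gripper's body presses on something with over 40 N, if the wrist force passes 120 N, or if a joint passes its speed limit or range.

ROBOT

A 7-joint arm with a two-finger parallel gripper is mounted at the origin on the work surface. World frame = base frame: x ahead of the robot, y to its left, z up, the work surface at z = 0. Lengths are in m, angles in rad, forces in N, time in s.
With the tool pointing down it reaches from about 0.425 to 0.825 m from the base axis. Payload 3.6 kg.
Tool frame: the origin (TCP) lies where the fingers leave the gripper's body, on its centre line; the fingertips stand 73 mm ahead of it and the grasp point (between the pads) lies 54 mm ahead of it; z points along the fingers, y is the line along which they close (so a half turn about z gives the same grasp; the last joint's range is limited). The gripper opens to 85 mm and grips with 20 to 120 N. Pads are 22 mm wide; open, the fingers measure 114 mm over their backs; the gripper's body (76 mm by 85 mm) begins 54 mm behind the grasp point. The pads swing forward as they close: fully open they stand 13 mm farther back than shut.
Start: joints at [-1.129, 0.615, -0.013, 1.423, 0.008, 1.103, -0.04], TCP at [0.294, 0.58, 0.304] pointing down, gripper open.
Joint ranges: [-3.12, 3.12], [-0.3, 2.06], [-1.34, 1.32], [0.26, 2.42], [-1.36, 4.5], [0.01, 1.98], [-2.84, 2.84]. Speed limits (rad/s): [2.79, 2.79, 3.14, 3.14, 3.14, 3.14, 3.14].

INTERFACE

Orientations are given as a unit quaternion [x, y, z, w].
In Python, from station import arm, snapshot, camera_info, ticket gives the robot as it stands. Calls block until the motion is done:
- arm.movep(position, orientation): joint-space move of the TCP to a pose.
- arm.line_to(position, velocity=0.15, ori=None): straight line of the TCP; ori=None keeps the orientation; velocity is the mean speed in m/s.
- arm.move_j(angles): joint-space move.
- arm.move_gripper(opening, effort=None): opening from 0.0 (shut) to 1.0 (fully open); effort is the grip in N (None keeps the last); returns when the fingers have stopped.
- arm.pause(seconds).
- arm.ik(position, orientation): joint angles nearest the present ones, or None.
- snapshot(name): name is "scene" or "side" or "wrist"; returns the picture (384x512x3 uint8, blue, green, red); there is no depth.
- camera_info(name): a dict with "fx", "fy", "cx", "cy" (pixels), "dist_coeffs" ([k1, k2, p1, p2, k3] as OpenCV has them; the pictures are not rectified), "R" (3x3) and "t" (3): a world point X has camera coordinates R X + t; the wrist camera has in their place "T_tool_cam" (4x4, takes a point from camera to tool coordinates, whose origin is the TCP and whose axes are the flange's). Camera axes: x right, y down, z forward; pixel columns grow to the right and rows downward; lengths in m; the calibration is good to about 2 mm. A picture is of the moment at which its call begins: read the wrist's pose just before it. camera_info takes no time and is no camera call.
A pose or a line that the arm cannot do raises arm.MotionError and nothing moves.
- ticket.finish_job(): hands the job in; it is judged then, once.
Readings, each from a call of its own:
- arm.read_time(): time.
- arm.read_joint_positions(): joint angles.
- arm.read_dq(): joint speeds.
- arm.read_effort(): joint torques, N m.
- arm.read_tool_pos(): TCP position.
- arm.read_eef_rot(): TCP orientation.
- arm.read_ft_force(): force on the tool from outside, world axes, zero at the start.
- arm.read_wrist_torque(): the same for the moment, N m.
- arm.read_opening(): opening from 0.0 (shut) to 1.0 (fully open).
- arm.read_finger_force(): force on a finger pad.
Only numpy, scipy, OpenCV 4.12 (cv2) and the standard library are available. Lean on these libraries where they do the work, as an engineer would, in place of code of your own. Each camera call takes 0.05 s, during which the arm holds its last target. There are 200 camera calls.

## Working session

There is one attempt and no reset: what is moved stays moved. The work goes in short steps, each a Python script; the robot and the scene stay as the last script left them, time stands still between calls to the robot, and variables do not carry over. Pictures are saved under pics/ and viewed, at most 10 in all, crops included, and the job is handed in when it is done.

```bash
mkdir -p pics; ls; python3 - <<'E'
from station import arm, snapshot, camera_info
import cv2
for n in ("scene","side"):
    cv2.imwrite(f"pics/{n}0.png",snapshot(n)); print(n,camera_info(n))
cv2.imwrite("pics/wrist0.png",snapshot("wrist"));print(camera_info("wrist"),arm.read_time(),arm.read_eef_rot())
E
```

```text
pics
scene {'fx': 424.21725613088495, 'fy': 424.21725613088495, 'cx': 256.14304698393585, 'cy': 190.66435841706513, 'dist_coeffs': array([0.03980619, 0.        , 0.        , 0.        , 0.        ]), 'R': array([[-0.04978249,  0.99874829,  0.00485381],
       [ 0.69797309,  0.0382657 , -0.7151009 ],
       [-0.71439153, -0.03221168, -0.69900439]]), 't': array([ 0.04576898, -0.28654598,  1.45714302])}
side {'fx': 381.09536444020716, 'fy': 381.09536444020716, 'cx': 259.83784418439933, 'cy': 194.66905539464716, 'dist_coeffs': array([-0.12564555,  0.        ,  0.        ,  0.        ,  0.        ]), 'R': array([[ 0.76861001, -0.63925394,  0.02435256],
       [-0.32981152, -0.42859426, -0.84114881],
       [ 0.54814506,  0.63848364, -0.54025515]]), 't': array([-0.37178962,  0.19815431,  0.66034264])}
{'fx': 271.51993107806123, 'fy': 271.51993107806123, 'cx': 255.90983978548016, 'cy': 188.6216980729506, 'dist_coeffs': array([0.00148985, 0.        , 0.        , 0.        , 0.        ]), 'T_tool_cam': array([[ 6.60160868e-04, -9.65175902e-01, -2.61600920e-01,
         6.70107579e-02],
       [ 9.99999138e-01,  9.33981641e-04, -9.22383122e-04,
        -5.01161541e-04],
       [ 1.13459242e-03, -2.61600086e-01,  9.65175688e-01,
        -7.04664049e-02],
       [ 0.00000000e+00,  0.00000000e+00,  0.00000000e+00,
         1.00000000e+00]])} 0.15 [ 2.32221509e-01  9.72662400e-01 -9.85272711e-04 -2.36549348e-04]
```

View pics/scene0.png

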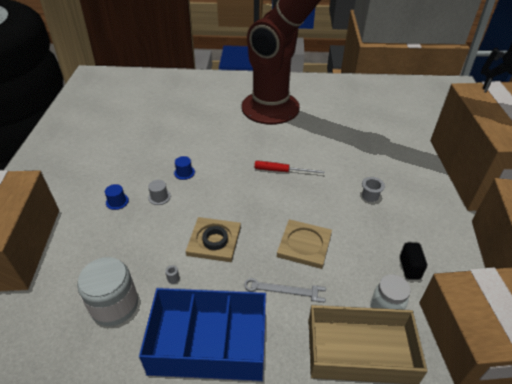

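View pics/side0.png

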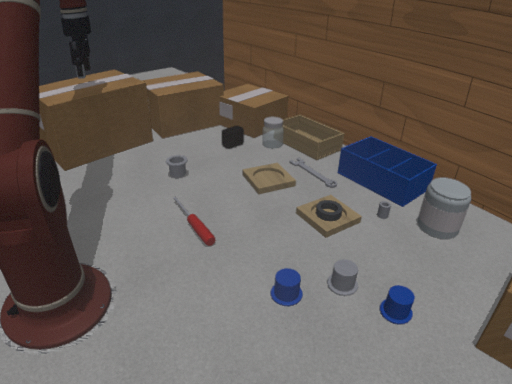

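The scene view shows these candidates:
- Grey rim-down cap at (159,191). It fits: grey steel, closed face up, flange down.
- Blue look-alikes at (184,167) and (116,196).
- Grey mouth-up cap at (372,190).
- Small grey part at (172,273).
- Empty pocket at (305,243), and the ring block at (214,238).

I'll confirm the cap and pocket in an enlarged crop.

```bash
cat > h.py <<'E'
import numpy as np, cv2
from station import arm, snapshot, camera_info
from scipy.spatial.transform import Rotation as Ro
def cam(n):
    c=camera_info(n); K=np.array([[c['fx'],0,c['cx']],[0,c['fy'],c['cy']],[0,0,1]])
    if n=='wrist':
        T=np.eye(4);T[:3,:3]=Ro.from_quat(arm.read_eef_rot()).as_matrix();T[:3,3]=arm.read_tool_pos()
        M=np.linalg.inv(T@c['T_tool_cam']); return K,c['dist_coeffs'],M[:3,:3],M[:3,3]
    return K,c['dist_coeffs'],np.array(c['R']),np.array(c['t'])
def hit(C,uv,z):
    K,d,R,t=C; p=cv2.undistortPoints(np.array([[uv]],float),K,d)[0,0]
    r=R.T@np.array([p[0],p[1],1]); o=-R.T@t
    return o+r*(z-o[2])/r[2]
def proj(C,P):
    K,d,R,t=C; return cv2.projectPoints(np.array(P,float),cv2.Rodrigues(R)[0],t,K,d)[0][:,0]
def circ(c,r,z,n=40):
    a=np.linspace(0,2*np.pi,n); return np.c_[c[0]+r*np.cos(a),c[1]+r*np.sin(a),0*a+z]
E
python3 - <<'E'
from h import *
C=cam('scene'); S=cam('side')
cap=hit(C,(158.5,185),.045); pk=hit(C,(305.5,242),.018); bk=hit(C,(372.5,183),.045); rg=hit(C,(214.5,236.5),.028)
print(cap,pk,bk,rg, hit(S,(344.5,268),.045),hit(S,(268.5,176),.018))
def draw(n,Cm,x,y,w,h):
    im=cv2.imread(f'pics/{n}0.png')[y:y+h,x:x+w]; f=5; im=cv2.resize(im,None,fx=f,fy=f,interpolation=cv2.INTER_CUBIC)
    for c,r,z in((cap,.023,.045),(cap,.03,0.005),(pk,.042,.018)):
        q=(proj(Cm,circ(c,r,z))-[x-.5,y-.5])*f
        cv2.polylines(im,[q.astype(int)],True,(0,255,0),1)
    return im
a=np.hstack([draw('scene',C,125,165,70,55),draw('scene',C,270,215,70,55)])
b=np.hstack([draw('side',S,310,245,70,55),draw('side',S,235,150,70,55)])
cv2.imwrite('pics/c1.png',np.vstack([a,b]))
E
```

```text
[ 0.45072467 -0.27947231  0.045     ] [0.59890581 0.10186479 0.018     ] [0.4122384  0.28175008 0.045     ] [ 0.60195768 -0.11526704  0.028     ] [ 0.44744842 -0.28716699  0.045     ] [0.58961485 0.09130111 0.018     ]
```

View pics/c1.png

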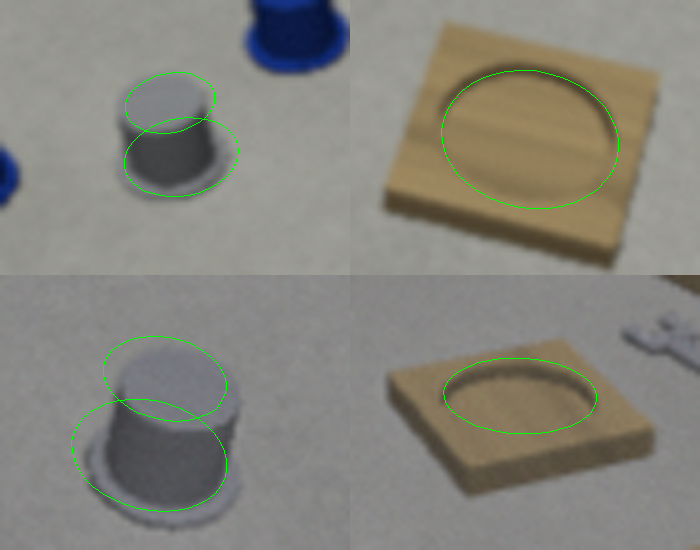

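The crop confirms it: the grey cap is closed face up with its flange on the table, and the pocket is empty. The pocket is on the way, so I'll take a wrist look over each in turn.

```bash
cat >> h.py <<'E'
def ori(az):  # tool z down, x = radial outward, y tangential
    x=np.array([np.cos(az),np.sin(az),0]);z=np.array([0,0,-1.]);return Ro.from_matrix(np.c_[x,np.cross(z,x),z]).as_quat()
E
python3 - <<'E'
from h import *
pts=(('pk',(.597,.099),.018,.042),('cap',(.449,-.283),.045,.023))
for n,p,z,r in pts:
    az=np.arctan2(p[1],p[0])
    best=None
    for d in (0,np.pi):
        q=arm.ik([*p,.25],ori(az+d)); 
        if q is not None: print(n,d,np.round(q,2))
    d=0
    arm.movep([*p,.25],ori(az+d)); arm.pause(.2)
    C=cam('wrist'); im=snapshot('wrist'); cv2.imwrite(f'pics/w_{n}.png',im)
    np.save(f'{n}.npy',np.array([*C[2].ravel(),*C[3]]))
    q=proj(C,circ(p,r,z)); print(q.mean(0),arm.read_time(),arm.read_tool_pos())
    cv2.polylines(im,[q.astype(int)],True,(0,255,0),1)
    cv2.imwrite(f'pics/w_{n}_o.png',im)
a=[cv2.imread(f'pics/w_{n}_o.png')[:, 56:456] for n in('pk','cap')]
cv2.imwrite('pics/w1.png',np.hstack(a))
E
```

```text
pk 0 [-0.57  0.67  0.63  1.64 -0.46  0.98 -1.19]
pk 3.141592653589793 [-0.13  0.6  -0.11  1.63  0.08  0.92  1.46]
[256.83717176 172.54114371] 2.45 [0.59693448 0.0997315  0.2499627 ]
cap 0 [ 0.01  0.61  0.81  1.85 -0.55  0.92 -1.05]
cap 3.141592653589793 [ 0.55  0.49 -0.04  1.84  0.02  0.81  1.51]
[256.05071106 179.34121015] 4.2167 [ 0.44965261 -0.28218831  0.24987496]
```

View pics/w1.png

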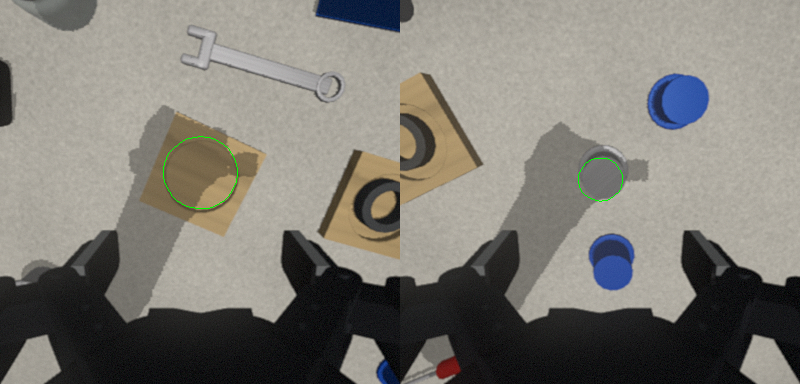

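The wrist views show the pocket block centred at about (258,174) and the cap face at about (257,179), both matching my predictions of (257,173) and (256,179). I'll check the cap once more in a zoom, since its gripping height and offset matter.

```bash
python3 - <<'E'
from h import *
c=[]
for n,(p),z,r in (('pk',(.597,.099),.018,.042),('cap',(.449,-.283),.045,.023)):
    v=np.load(n+'.npy'); K,d,_,_=cam('wrist'); C=(K,d,v[:9].reshape(3,3),v[9:])
    im=cv2.imread(f'pics/w_{n}.png'); x,y=190,110; f=3
    im=cv2.resize(im[y:y+130,x:x+130],None,fx=f,fy=f,interpolation=cv2.INTER_CUBIC)
    im=cv2.convertScaleAbs(im,alpha=1.6)
    for rr,zz in ([(r,z)]if n=='pk' else [(r,z),(.03,.005)]):
        cv2.polylines(im,[((proj(C,circ(p,rr,zz))-[x-.5,y-.5])*f).astype(int)],True,(0,255,0),1)
    c.append(im)
cv2.imwrite('pics/c2.png',np.hstack(c))
E
```

```text
(no output)
```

View pics/c2.png

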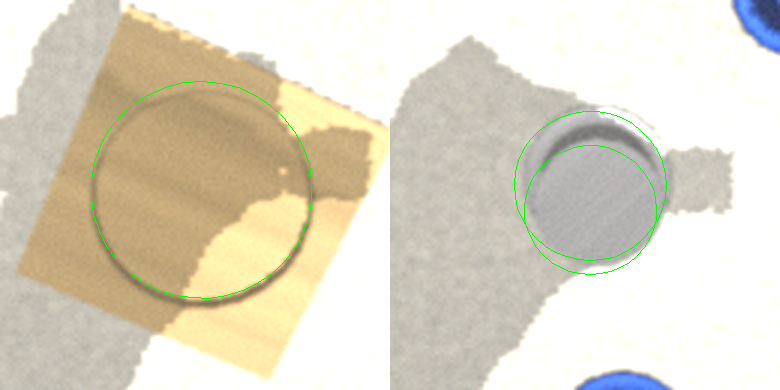

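```bash
python3 - <<'E'
from h import *
P={}
for n,uv,z in (('pk',(190+202.5/3-.5,110+195/3-.5),.018),('cap',(190+(598-390)/3-.5,110+203/3-.5),.045)):
    v=np.load(n+'.npy'); K,d,_,_=cam('wrist'); P[n]=hit((K,d,v[:9].reshape(3,3),v[9:]),uv,z)[:2]
print(P); np.save('P.npy',np.array([P['cap'],P['pk']]))
c=P['cap']; o=arm.read_eef_rot()
arm.line_to([*c,.15],.15,ori(np.arctan2(-.283,.449)))
arm.line_to([*c,.087],.06); f0=arm.read_ft_force()
arm.move_gripper(0.3,40)
print(arm.read_opening(),arm.read_finger_force(),f0,arm.read_ft_force(),arm.read_tool_pos())
if arm.read_finger_force()>5:
    arm.line_to([*c,.2],.12); arm.pause(.2)
    cv2.imwrite('pics/held.png',snapshot('wrist')); cv2.imwrite('pics/held_side.png',snapshot('side'))
    print(arm.read_opening(),arm.read_finger_force(),arm.read_ft_force())
print(arm.read_time())
E
python3 -c "
import cv2,numpy as np
a=cv2.imread('pics/held.png')[:,56:456];b=cv2.imread('pics/held_side.png')[:,112:]
cv2.imwrite('pics/h1.png',np.hstack([a,b]))"
```

```text
{'pk': array([0.59659994, 0.09855914]), 'cap': array([ 0.45022296, -0.28680875])}
0.6892736117046667 42.77387050911784 [-1.15893619 -0.20282943 -0.08893702] [-0.30754856  0.47857167  5.90905608] [ 0.45043802 -0.28682698  0.08772943]
0.6984921056372069 43.2426549308002 [ 0.20490786 -0.86022749 -1.71253864]
7.9917
```

View pics/h1.png

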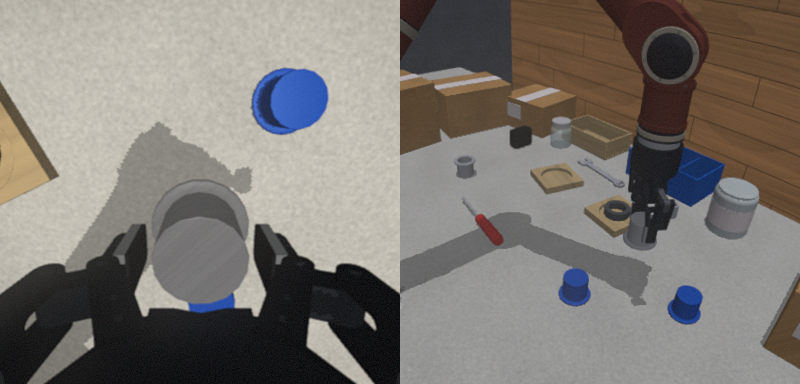

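The opening reads 0.69, more than a 46 mm grip should give if the scale is linear (0.54). The pads may be on the flange, so I'll check before carrying it.

```bash
python3 - <<'E'
from h import *
C=cam('wrist'); S=cam('side'); c=arm.read_tool_pos(); zb=c[2]-.0877
cs=[(.023,.045+zb),(.03,.005+zb),(.03,zb)]
q=proj(C,circ(c,*cs[0])); print(q.min(0),q.max(0),c)
def o(im,Cm,x,y,w,h,f):
    im=cv2.resize(im[y:y+h,x:x+w],None,fx=f,fy=f,interpolation=cv2.INTER_CUBIC); im=cv2.convertScaleAbs(im,alpha=1.5)
    for a in cs: cv2.polylines(im,[((proj(Cm,circ(c,*a))-[x-.5,y-.5])*f).astype(int)],True,(0,255,0),1)
    return im
a=o(cv2.imread('pics/held.png'),C,156,150,200,200,2)
b=o(cv2.imread('pics/held_side.png'),S,315,180,80,80,5)
cv2.imwrite('pics/h2.png',np.hstack([a,b]))
E
```

```text
[204.87622079 214.66247195] [303.712803   302.98490562] [ 0.45006313 -0.28678982  0.19958533]
```

View pics/h2.png

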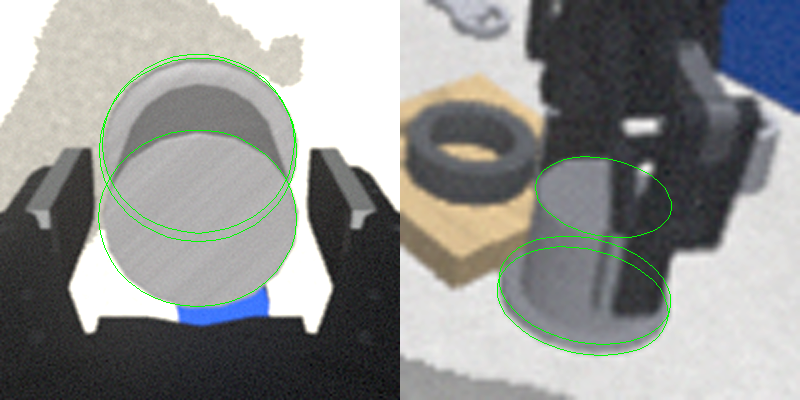

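The pads are probably on the 60 mm flange. For this linkage 0.69 corresponds to about 60 mm, and the side view shows the tips down at rim level. Fingers there would not fit in the pocket, so I'll put the cap back down gently and grip it higher.

```bash
python3 - <<'E'
from h import *
c=np.load('P.npy')[0]
arm.line_to([*c,.092],.1); arm.pause(.2); f0=arm.read_ft_force()[2]
z=.092
while z>.084 and arm.read_ft_force()[2]-f0<3:
    z-=.0007; arm.line_to([*c,z],.02)
print('down',z,arm.read_tool_pos(),arm.read_ft_force()[2]-f0)
arm.move_gripper(1.0); arm.line_to([*c,.099],.06); arm.pause(.1)
f0=arm.read_ft_force()[2]
arm.move_gripper(0.3,40)
print(arm.read_opening(),arm.read_finger_force(),arm.read_ft_force()[2]-f0,arm.read_tool_pos())
if .4<arm.read_opening()<.6:
    arm.line_to([*c,.2],.12); arm.pause(.2)
    cv2.imwrite('pics/heldb.png',snapshot('wrist')); cv2.imwrite('pics/held_sideb.png',snapshot('side'))
    C=cam('wrist'); S=cam('side'); t=arm.read_tool_pos(); zb=t[2]-.099
    cs=[(.023,.045+zb),(.03,.005+zb),(.03,zb)]
    def o(im,Cm,x,y,w,h,f):
        im=cv2.convertScaleAbs(cv2.resize(im[y:y+h,x:x+w],None,fx=f,fy=f,interpolation=cv2.INTER_CUBIC),alpha=1.5)
        for a in cs: cv2.polylines(im,[((proj(Cm,circ(t,*a))-[x-.5,y-.5])*f).astype(int)],True,(0,255,0),1)
        return im
    cv2.imwrite('pics/h3.png',np.hstack([o(cv2.imread('pics/heldb.png'),C,156,150,200,200,2),o(cv2.imread('pics/held_sideb.png'),S,315,180,80,80,5)]))
    print(arm.read_opening(),arm.read_ft_force())
print(arm.read_time())
E
```

```text
down 0.08709999999999996 [ 0.45025964 -0.28688924  0.08775756] 6.472587635223365
0.6841214274426558 42.271411288529634 5.950018730606547 [ 0.45009967 -0.28682215  0.09946803]
12.3917
```

The opening is the same 12 mm higher up, where there is no flange, so the pads are on the 46 mm body and the opening scale just isn't linear. This higher grip also clears the block. I'll lift, carry the cap to the pocket, and lower it with a force check.

```bash
python3 - <<'E'
from h import *
c,p=np.load('P.npy')
arm.line_to([*c,.2],.12)
print(arm.read_opening(),arm.read_finger_force())
arm.movep([*p,.2],ori(np.arctan2(p[1],p[0])))
arm.line_to([*p,.125],.12); arm.pause(.2)
print(arm.read_opening(),arm.read_finger_force(),arm.read_tool_pos(),arm.read_time())
w=snapshot('wrist'); s=snapshot('side'); 
C=cam('wrist'); S=cam('side'); t=arm.read_tool_pos(); zb=t[2]-.099
cs=[(t,.023,.045+zb),(t,.03,zb),(p,.042,.018)]
def o(im,Cm,x,y,w,h,f):
    im=cv2.convertScaleAbs(cv2.resize(im[y:y+h,x:x+w],None,fx=f,fy=f,interpolation=cv2.INTER_CUBIC),alpha=1.5)
    for a in cs: cv2.polylines(im,[((proj(Cm,circ(*a))-[x-.5,y-.5])*f).astype(int)],True,(0,255,0),1)
    return im
cv2.imwrite('pics/h4.png',np.hstack([o(w,C,156,150,200,200,2),o(s,S,220,120,100,100,4)]))
E
```

```text
0.6843239662022892 43.137563578784466
0.6854371645107938 43.15637782216072 [0.59713396 0.09856861 0.12594803] 15.8833
```

View pics/h4.png

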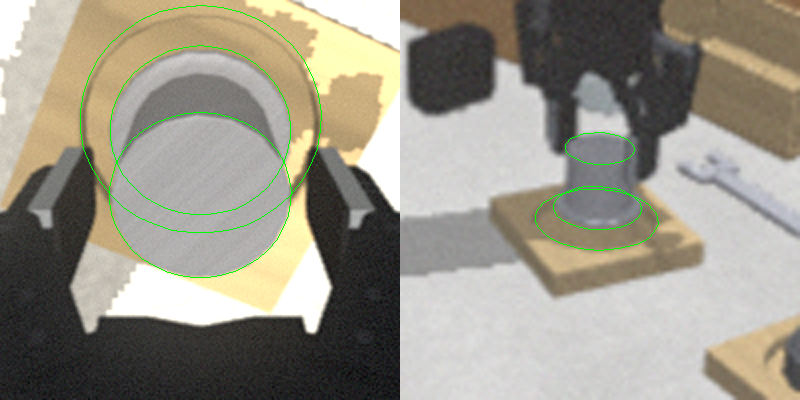

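The cap is level and held where I modelled it, centred over the pocket ring. Now I'll lower it.

```bash
python3 - <<'E'
from h import *
p=np.load('P.npy')[1]
arm.line_to([*p,.111],.06); arm.pause(.2); f0=arm.read_ft_force()[2]; z=.111
while z>.102 and arm.read_ft_force()[2]-f0<3:
    z-=.0007; arm.line_to([*p,z],.02)
print('down',z,arm.read_tool_pos(),arm.read_ft_force()[2]-f0)
arm.move_gripper(1.0); arm.pause(.2)
arm.line_to([*p,.25],.12); arm.pause(.2)
C=cam('wrist');S=cam('side'); w=snapshot('wrist'); s=snapshot('side'); print(arm.read_time(),arm.read_opening())
def o(im,Cm,x,y,w,h,f):
    im=cv2.convertScaleAbs(cv2.resize(im[y:y+h,x:x+w],None,fx=f,fy=f,interpolation=cv2.INTER_CUBIC),alpha=1.4)
    for a in [(p,.023,.053),(p,.03,.013),(p,.042,.018)]: cv2.polylines(im,[((proj(Cm,circ(*a))-[x-.5,y-.5])*f).astype(int)],True,(0,255,0),1)
    return im
cv2.imwrite('pics/h5.png',np.hstack([o(w,C,190,110,130,130,3),o(s,S,220,130,78,78,5)]))
E
```

```text
down 0.10679999999999996 [0.59676713 0.09852953 0.10754456] 6.307045902354308
20.3 0.9975874014090245
```

View pics/h5.png

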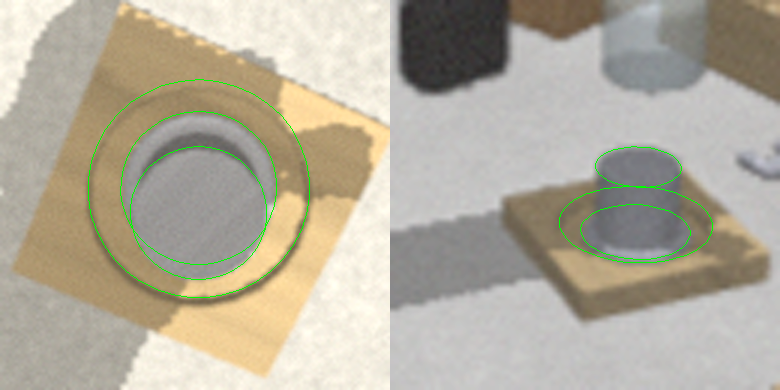

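The cap stands rim-down, flat and centred in the pocket, at the predicted floor height, and it is released.

```bash
python3 -c "
from station import ticket
print(ticket.finish_job())"
```

```text
the job is handed in; nothing more can be done
None
```

The grey cap is stowed rim-down, level and centred in the empty pocket after a gentle, force-checked lowering, and I handed the job in just after 20.3 s; the other cap and the bearing ring were not touched, and `finish_job()` gave no verdict.

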